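# Fit the slotted hub on the turning stand

### The job

The plaster turning stand ends in an upright flat tongue. Of the two metal hubs on the worktop take the one with the long slot, turn it until the slot lines up with the tongue, and lower it over the tongue, flange down, until it sits fully down on the stand's collar; then let go. Leave the hub with the round hole where it stands.

Things in the scene. Friction and masses are not known exactly. Their poses are not given: they have to be found in the camera images.
- slotted_hub: loose metal hub, 42 mm tall, 0.25 kg, standing on a round flange 72 mm across and 8 mm thick. Above the flange (8 to 42 mm) a body 62 mm long in x with two flat sides 44 mm apart facing +y and -y: grip there. A slot 37 mm long in x, 19 mm wide in y goes right through from top to bottom. Origin: on the axis, at the underside; z up. A half turn about z changes nothing.
- bored_hub: the other hub, to be left alone: same outside shape, sizes, origin and axes as the slotted hub, but with a round hole 20 mm across, which the tongue cannot enter
- turning_stand: stand fixed to the worktop: foot 106 mm across, 10 mm thick; collar 60 mm across, its top 35 mm up. From it rises a tongue 30 mm long in x, 12 mm thick in y, to 65 mm up; the last 10 mm taper to 24 x 6. Origin: on the axis at worktop height; z up; a half turn changes nothing. Hub seated: underside on the collar, its x parallel to the stand's x.
Not all that is in view belongs to the job. What is shaped like the slotted_hub but blue or purple is not meant.

How it is judged (in metres and radians):
At the end, for the whole second after the job is handed in: The slotted hub is at rest on the stand's collar, flange down: its underside within 4 mm of the collar's top, its axis within 10 mm of the stand's, its slot within 0.3 rad of the tongue's direction, tilted by less than 0.1 rad (z of slotted_hub in the frame of turning_stand between 0.03 and 0.039 m and horizontal distance between slotted_hub and turning_stand below 0.01 m and angle between the x axis of slotted_hub and the x axis of turning_stand, either way round below 0.3 rad and angle between slotted_hub's own z axis and vertical below 0.1 rad and linear speed of slotted_hub below 0.02 m/s); the robot touches nothing.
It fails at once if the hub with the round hole is moved by more than 30 mm (distance of bored_hub from where it was at the start of the episode above 0.03 m).
It also fails if it takes over 38 s, if anything falls off the work surface, if the arm or the gripper's body presses on something with over 40 N, if the wrist force passes 120 N, or if a joint passes its speed limit or range.

### The arm

A 6-joint arm with a two-finger parallel gripper is mounted at the origin on a cart in front of the work surface, level with it; the furniture and walls round the work are solid. World frame = base frame: x ahead of the robot, y to its left, z up, the work surface at z = 0. Lengths are in mm, angles in rad, forces in N, time in s.
With the tool pointing down it reaches from about 275 to 825 mm from the base axis. Payload 4.9 kg.
Tool frame: the origin (TCP) lies at the very end of the fingers, on their centre line; the grasp point (between the pads) lies 19 mm behind it; z points along the fingers, y is the line along which they close (so a half turn about z gives the same grasp; the last joint's range is limited). The gripper opens to 85 mm and grips with 20 to 120 N. Pads are 22 mm wide; open, the fingers measure 114 mm over their backs; the gripper's body (76 mm by 85 mm) begins 54 mm behind the grasp point. The pads swing forward as they close: fully open they stand 13 mm farther back than shut.
Start: joints at [-1.345, 0.326, -0.193, 1.052, 0, 1.437], TCP at [193.661, -514.795, 231.281] pointing down, gripper open.
Joint ranges: [-2.65, 2.65], [-0.97, 1.79], [-1.3, 1.35], [-1.93, 2.1], [-1.47, 1.37], [-3.14, 3.14]. Speed limits (rad/s): [2.57, 2.57, 3.14, 3.14, 3.14, 3.14].

### API

Orientations are given as [roll, pitch, yaw] about the fixed x, y, z axes, in that order (R = Rz(yaw) Ry(pitch) Rx(roll)).
In Python, from bench import bot, solve_ik, imaging gives the robot as it stands. Calls block until the motion is done:
- bot.move_ptp(position, orientation): joint-space move of the TCP to a pose.
- bot.movel(position, rot=None, max_speed=150, threshold=None): straight line of the TCP; rot=None keeps the orientation; max_speed is the mean speed in mm/s. With threshold (N) it stops when the force on the tool has changed by that much, and returns True; else False.
- bot.move_j(angles): joint-space move.
- bot.grip(opening, effort=None): opening from 0.0 (shut) to 1.0 (fully open); effort is the grip in N (None keeps the last); returns when the fingers have stopped.
- bot.dwell(seconds).
- solve_ik(position, orientation): joint angles nearest the present ones, or None.
- bot.get_state(): the state.
- imaging.capture(name): name is "scene" or "top"; returns the picture (480x640x3 uint8, blue, green, red); there is no depth.
- imaging.camera_model(name): a dict with "K" (3x3 intrinsics, pixels), "position" and "rotation" of the camera in the world. Camera axes: x right, y up, looking along -z (the intrinsics and any distortion apply to the point x, -y, -z); pixel columns grow to the right and rows downward; lengths in mm; the calibration is good to about 2 mm. A picture is of the moment at which its call begins. camera_model takes no time and is no camera call.
A pose or a line that the arm cannot do raises bot.IKError and nothing moves.
- bot.sign_off(): hands the job in; it is judged then, once.
The state is a dict: "t": time; "qpos": joint angles; "joint_velocities": joint speeds; "effort": joint torques, N m; "tcp_pos": TCP position; "orientation": TCP orientation; "contact_force": force on the tool from outside, world axes, zero at the start; "wrist_torque": the same for the moment, N m; "opening": opening from 0.0 (shut) to 1.0 (fully open); "gripper_force": force on a finger pad.
Only numpy, scipy, OpenCV 4.12 (cv2) and the standard library are available. Lean on these libraries where they do the work, as an engineer would, in place of code of your own. Each camera call takes 0.05 s, during which the arm holds its last target. There are 200 camera calls.

## Working session

There is one attempt and no reset: what is moved stays moved. The work goes in short steps, each a Python script; the robot and the scene stay as the last script left them, time stands still between calls to the robot, and variables do not carry over. Pictures are saved under pics/ and viewed, at most 10 in all, crops included, and the job is handed in when it is done.

```bash
mkdir -p pics; ls; python3 - <<'E'
from bench import bot, imaging
import cv2
for n in("scene","top"):
    cv2.imwrite(f"pics/{n}0.png",imaging.capture(n)); print(imaging.camera_model(n))
E
```

```text
pics
{'K': array([[540.04155313,   0.        , 309.1116959 ],
       [  0.        , 540.04155313, 233.69831561],
       [  0.        ,   0.        ,   1.        ]]), 'position': array([110.90509683, 929.18365557, 911.12764575]), 'rotation': array([ 0.74301647,  0.01757714, -2.6309678 ])}
{'K': array([[572.7042349 ,   0.        , 316.92082609],
       [  0.        , 572.7042349 , 241.47222072],
       [  0.        ,   0.        ,   1.        ]]), 'position': array([ 406.32007939,  223.19893817, 1084.66616465]), 'rotation': array([ 0.09263737,  0.03171402, -1.55589765])}
```

View pics/top0.png

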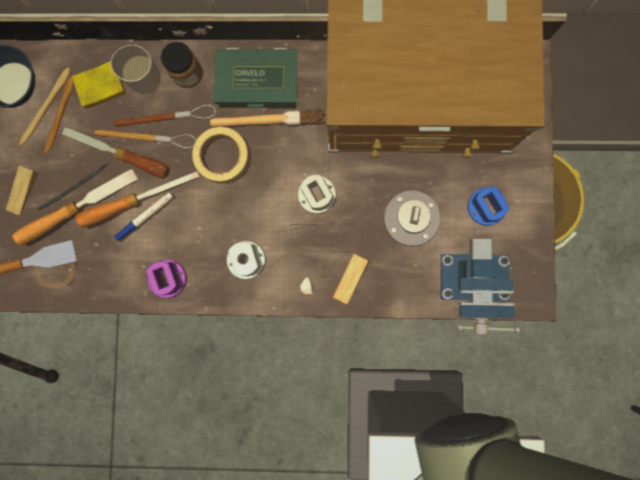

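View pics/scene0.png

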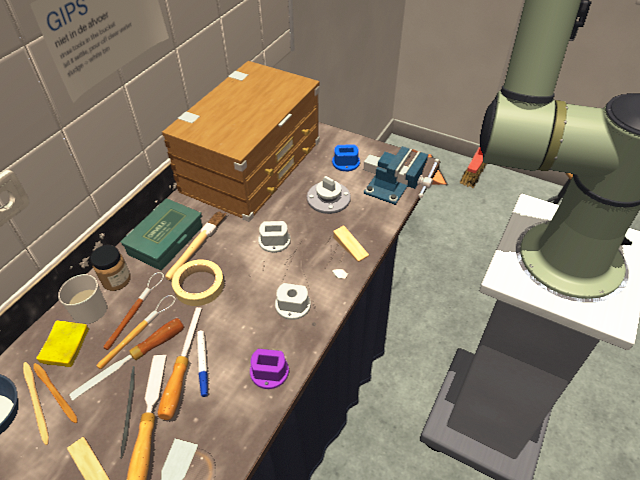

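Candidates (top view): the white hub at (317,194) has an oblong opening, and the white hub at (245,259) has a small round hole. The blue hub (488,206) and purple hub (166,279) are excluded by colour. The stand is at (413,217). The hub at (317,194) fits; I'll check it in an enlarged crop.

```bash
cat > h.py <<'E'
import numpy as np, cv2
from bench import imaging
from scipy.spatial.transform import Rotation as R
def cam(n):
    m=imaging.camera_model(n); return m["K"],np.array(m["position"]),R.from_euler("xyz",m["rotation"]).as_matrix()
def ray(n,px,z):
    K,p,M=cam(n); d=M@(np.linalg.solve(K,[*px,1])*[1,-1,-1]); return p+d*(z-p[2])/d[2]
def proj(n,P):
    K,p,M=cam(n); c=(np.atleast_2d(P)-p)@M*[1,-1,-1]; q=c@K.T; return q[:,:2]/q[:,2:]
E
python3 - <<'E'
from h import *
t=cv2.imread("pics/top0.png");s=cv2.imread("pics/scene0.png")
f=lambda im,x,y,w,h:cv2.resize(im[y:y+h,x:x+w],(400,300),interpolation=cv2.INTER_CUBIC)
a=np.vstack([np.hstack([f(t,277,164,80,60),f(t,373,187,80,60)]),np.hstack([f(s,234,205,80,60),f(s,289,164,80,60)])])
cv2.imwrite("pics/crop1.png",a)
print(ray("top",(413,217),10),ray("scene",(328.5,196),10),ray("top",(317,194),8),ray("scene",(274,241),8))
E
```

```text
[554.1271508   78.47833293  10.        ] [548.58269716  84.2900332   10.        ] [596.62837924 260.04433252   8.        ] [588.85669921 269.89952607   8.        ]
```

View pics/crop1.png

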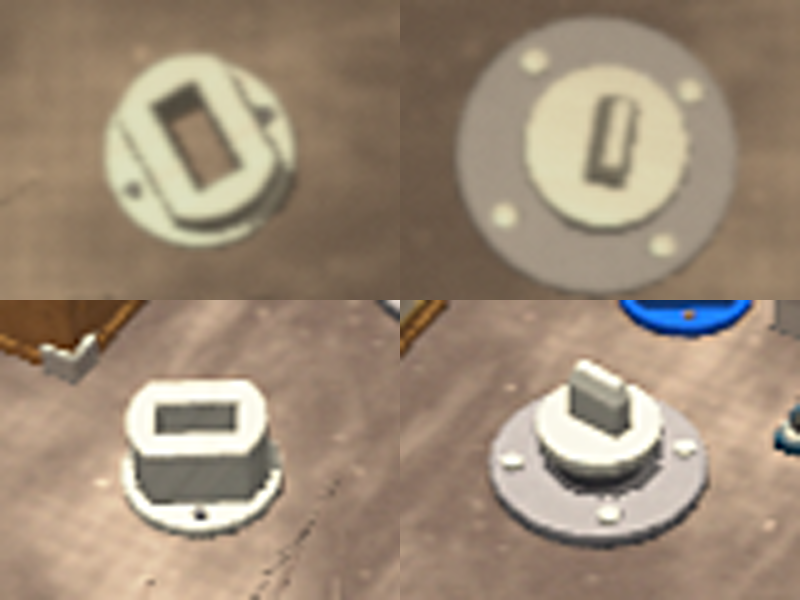

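The crop confirms it: the hub at (317,194) has the rectangular through slot, so it's the right one. The tongue on the stand runs almost vertically in the top image. Next I fit both poses using both cameras.

```bash
cat > fit.py <<'E'
from h import *
from scipy.optimize import least_squares
O={"ht":(277,164,0,0),"st":(373,187,400,0),"hs":(234,205,0,300),"ss":(289,164,400,300)}
def px(k,pts): # crop pixel -> image pixel
    x,y,a,b=O[k]; return (np.array(pts,float)-[a,b]+.5)/5-.5+[x,y]
th=np.linspace(0,2*np.pi,180)
circ=lambda x,y,r,z:np.c_[x+r*np.cos(th),y+r*np.sin(th),0*th+z]
def ext(n,*c):
    p=proj(n,circ(*c)); return np.r_[p.min(0),p.max(0)]
def box(k,l,t,r,b): return np.r_[px(k,[[l,t]])[0],px(k,[[r,b]])[0]]
def rect(x,y,w,L,W,z):
    c,s=np.cos(w),np.sin(w); q=np.array([[-L,-W],[-L,W],[L,W],[L,-W]])/2
    return np.c_[q@np.array([[c,s],[-s,c]])+[x,y],[z]*4]
def match(n,P,m): # nearest cyc. order free matching
    d=proj(n,P)[:,None]-m[None]; i=np.argmin((d**2).sum(2),1); return d[range(len(i)),i].ravel()
ht=px("ht",[(152,100),(197,80),(243,165),(203,190)]); hs=px("hs",[(155,405),(237,403),(237,430),(156,432)])
# per-camera 2D offsets absorb calibration error (common to hub and stand)
def hub(p,cams="ts"):
    r=[]
    if "t" in cams: r+=[match("top",rect(*p,37,19,42),ht), (ext("top",*p[:2],36,8)-box("ht",104,53,297,247))[[0,2,3]]]
    if "s" in cams: r+=[match("scene",rect(*p,37,19,42),hs),(ext("scene",*p[:2],36,8)-box("hs",122,0,283,528))[[0,2]]]
    return np.concatenate(r)
tt=px("st",[(623,97),(613,185)]); 
def stand(p,cams="ts"):
    r=[]; e=np.array([[np.cos(p[2]),np.sin(p[2]),0]])*15; c=np.array([[p[0],p[1],65]])
    if "t" in cams:
        d=proj("top",np.r_[c+e,c-e]); d=d[1]-d[0]; m=tt[1]-tt[0]
        r+=[ext("top",*p[:2],53,10)-box("st",457,15,737,293),ext("top",*p[:2],30,35)-box("st",525,65,688,228),[30*np.cross(d,m)/np.linalg.norm(d)/np.linalg.norm(m)]]
    if "s" in cams:
        r+=[(ext("scene",*p[:2],53,10)-box("ss",488,392,709,540))[[0,2]],(ext("scene",*p[:2],30,35)-box("ss",534,0,663,0))[[0,2]]]
    return np.concatenate(r)
if __name__=="__main__":
    for f,g in((hub,(595,260,.5)),(stand,(552,80,.1))):
        for c in("t","s","ts"):
            s=least_squares(f,g,args=(c,)); print(f.__name__,c,s.x.round(3),"rms px",np.sqrt(np.mean(s.fun**2)).round(2))
E
python3 fit.py 2>&1 | grep -v Warn
```

```text
r+=[ext("top",*p[:2],53,10)-box("st",457,15,737,293),ext("top",*p[:2],30,35)-box("st",525,65,688,228),[30*np.cross(d,m)/np.linalg.norm(d)/np.linalg.norm(m)]]
hub t [5.97194e+02 2.60341e+02 5.13000e-01] rms px 0.4
hub s [5.93151e+02 2.63219e+02 5.41000e-01] rms px 0.34
hub ts [5.95933e+02 2.60724e+02 5.21000e-01] rms px 0.77
stand t [ 5.532e+02  8.033e+01 -1.120e-01] rms px 0.22
stand s [5.38324e+02 1.05038e+02 1.00000e-01] rms px 0.14
stand ts [ 5.52662e+02  8.00670e+01 -1.13000e-01] rms px 0.38
```

```bash
python3 - <<'E'
from bench import bot, solve_ik
import numpy as np
s=bot.get_state(); print(s["t"],s["orientation"],s["contact_force"])
for p,y in(((596,260.7),.521),((553,80),-.113)):
  for k in(-np.pi,0,np.pi):
    for z in (14,140):
        q=solve_ik([*p,z],[np.pi,0,y+k]); print(y+k,z,None if q is None else np.round(q,2))
bot.move_ptp([596,260.7,120],[np.pi,0,.521]); s=bot.get_state(); print(s["t"],s["tcp_pos"],s["qpos"])
E
```

```text
0.1 [-3.13998390e+00 -2.30881123e-04  3.59808251e-01] [ 0.08640437 -0.62995143 -0.08308239]
-2.620592653589793 14 [ 0.3   0.71 -0.15  0.71  0.   -0.22]
-2.620592653589793 140 [ 0.3   0.58 -0.04  0.96  0.   -0.22]
0.521 14 [ 0.3   0.71 -0.15  0.71  0.    2.92]
0.521 140 [ 0.3   0.58 -0.04  0.96  0.    2.92]
3.662592653589793 14 [ 0.3   0.71 -0.15  0.71  0.   -0.22]
3.662592653589793 140 [ 0.3   0.58 -0.04  0.96  0.   -0.22]
-3.254592653589793 14 [ 0.01  0.58 -0.42  0.57  0.    0.12]
-3.254592653589793 140 [ 0.01  0.42 -0.3   0.85  0.    0.12]
-0.113 14 [ 0.01  0.58 -0.42  0.57  0.   -3.02]
-0.113 140 [ 0.01  0.42 -0.3   0.85  0.   -3.02]
3.028592653589793 14 [ 0.01  0.58 -0.42  0.57  0.    0.12]
3.028592653589793 140 [ 0.01  0.42 -0.3   0.85  0.    0.12]
3.1833 [596.43372957 259.82497341 120.13413803] [ 2.97555365e-01  5.94514933e-01 -5.95979975e-02  9.16471237e-01
 -1.89425083e-04  2.91952069e+00]
```

```bash
python3 - <<'E'
from bench import bot, imaging
import numpy as np, cv2
bot.move_ptp([596,260.7,80],[np.pi,0,.521-np.pi]); print(bot.get_state()["t"])
print(bot.movel([596,260.7,14],max_speed=80,threshold=15)); s=bot.get_state(); print(s["t"],s["tcp_pos"],s["contact_force"])
bot.grip(0.0,50); s=bot.get_state(); print(s["t"],s["opening"],s["gripper_force"],s["contact_force"])
cv2.imwrite("pics/grip.png",np.vstack([cv2.resize(imaging.capture(n)[y:y+150,x:x+200],(600,300)) for n,x,y in(("scene",180,140),("top",240,130))]))
E
```

```text
5.8333
False
6.8083 [596.46029645 260.85146551  14.45514607] [-0.10040977 -0.29354729  0.77099136]
7.275 0.5015264599322605 53.14791798591614 [-0.68390373  0.28461319  3.68595997]
```

View pics/grip.png

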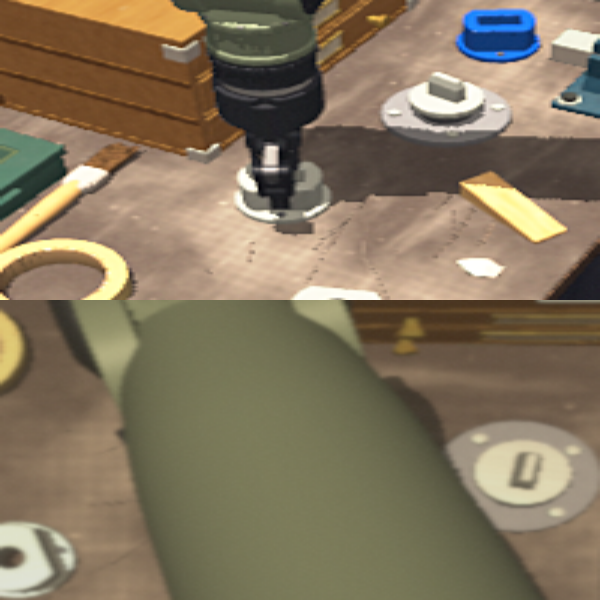

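The scene view shows the fingers on the hub's flat sides. The opening of about 43 mm matches the 44 mm body, so the hub is gripped. Now I lift it and carry it to just above the tongue.

```bash
python3 - <<'E'
from bench import bot, imaging
import numpy as np, cv2
bot.grip(0.0,80)
bot.movel([596,260.7,105],max_speed=120); s=bot.get_state(); print(s["t"],s["opening"],s["gripper_force"],s["contact_force"])
bot.movel([553,80,100],rot=[np.pi,0,-.113-np.pi],max_speed=100); s=bot.get_state(); print(s["t"],s["tcp_pos"],s["orientation"],s["contact_force"])
bot.movel([553,80,86],max_speed=60); s=bot.get_state(); print(s["t"],s["tcp_pos"])
im=imaging.capture("scene"); cv2.imwrite("pics/s2.png",im); cv2.imwrite("pics/above.png",cv2.resize(im[120:240,250:410],(800,600),interpolation=cv2.INTER_CUBIC))
E
```

```text
8.5 0.5030569152829705 81.25869512557983 [-0.50476375 -1.33387364 -2.77852691]
10.5083 [553.11271896  80.42586382 100.00189286] [3.14143821e+00 1.20030937e-04 3.02930005e+00] [-0.48314389  0.28811613 -2.86246227]
10.8917 [552.30592174  80.0720236   85.19750985]
```

View pics/above.png

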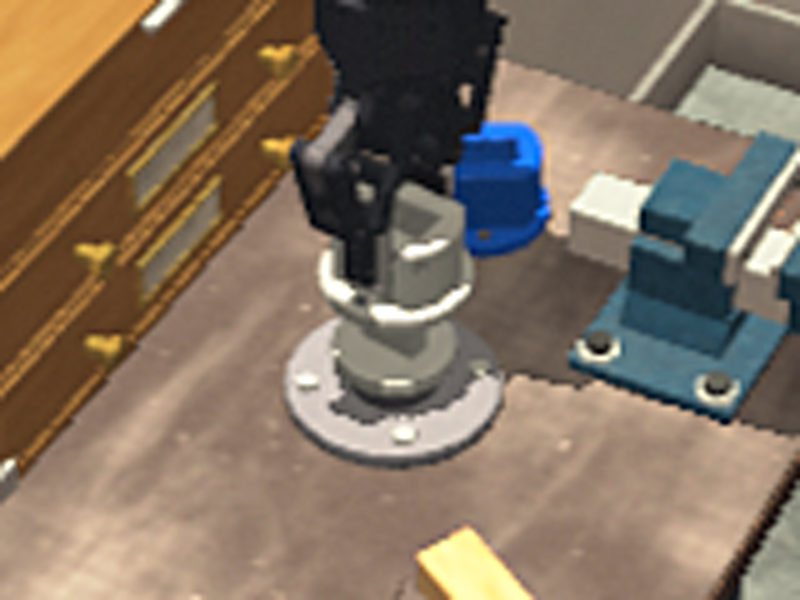

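The hub hangs level, just above the tongue. Its flange spans columns 318–472 in the crop, centred on the foot (285–505). I'll check this against the projected position and lower if it agrees.

```bash
python3 - 2>/dev/null <<'E'
from fit import *
from bench import bot
O["a"]=(250,120,0,0)
e=ext("scene",553,80,36,79)-box("a",318,0,472,0); f=ext("scene",553,80,53,10)-box("a",285,0,505,0)
d=e[[0,2]].mean()-f[[0,2]].mean(); print("px hub-stand mismatch",d)
if abs(d)<1.3:
    hit=bot.movel([553,80,60],max_speed=40,threshold=12); s=bot.get_state(); print(hit,s["t"],s["tcp_pos"],s["contact_force"])
    if not hit:
        hit=bot.movel([553,80,47],max_speed=25,threshold=12); s=bot.get_state(); print(hit,s["t"],s["tcp_pos"],s["contact_force"],s["wrist_torque"])
E
```

```text
px hub-stand mismatch 0.21882739627818637
False 11.7417 [553.10716219  80.00359507  60.03536663] [ 0.93921077 -0.29603711 -2.6085687 ]
True 12.1833 [553.10325387  79.98674578  49.83503931] [-0.23539317 -0.92316231  3.99147071] [ 0.0819768   0.13166248 -0.00879239]
```

Contact came at TCP z = 49.8 mm, so the underside is at about 35.4 mm and the hub is on the collar. I'll release, retreat and look.

```bash
python3 - <<'E'
from bench import bot, imaging
import numpy as np, cv2
bot.grip(0.8); bot.movel([553,80,150],max_speed=100)
bot.move_ptp([420,-150,250],[np.pi,0,-.113-np.pi]); s=bot.get_state(); print(s["t"],s["opening"],s["contact_force"])
bot.dwell(.3)
a=imaging.capture("scene")[150:240,270:390]; b=imaging.capture("top")[172:262,353:473]
cv2.imwrite("pics/end.png",np.hstack([cv2.resize(i,(400,300),interpolation=cv2.INTER_CUBIC) for i in(a,b)]))
E
```

```text
14.8083 0.797869973730811 [-0.00855069 -0.90331885 -0.04934838]
```

View pics/end.png

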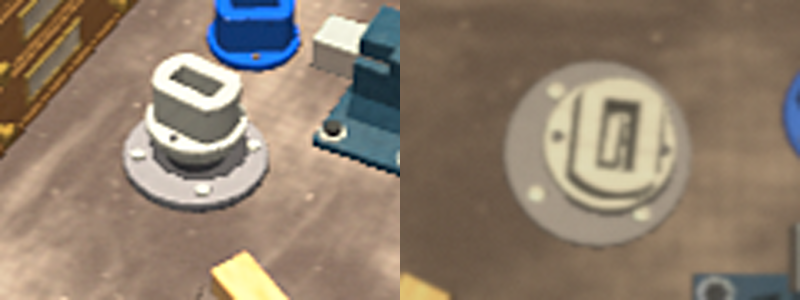

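The hub sits over the tongue, which is visible in the slot at (620,140). I'll overlay the seated model to rule out tilt.

```bash
python3 - 2>/dev/null <<'E'
from fit import *
out=[]
for n,x,y in(("scene",270,150),("top",353,172)):
    im=imaging.capture(n)[y:y+90,x:x+120]; im=cv2.resize(im,(800,600),interpolation=cv2.INTER_CUBIC); s=800/120
    for P,c in((circ(553,80,36,43),(0,0,255)),(rect(553,80,-.113,37,19,77),(0,160,0)),(circ(553,80,53,10),(255,0,0))):
        q=(proj(n,P)-[x,y]+.5)*s-.5; cv2.polylines(im,[q.round().astype(int)],True,c,1)
    out.append(im[50:450,150:550] if n=="scene" else im[80:480,170:570])
cv2.imwrite("pics/ov.png",np.hstack(out))
E
```

```text
(no output)
```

View pics/ov.png

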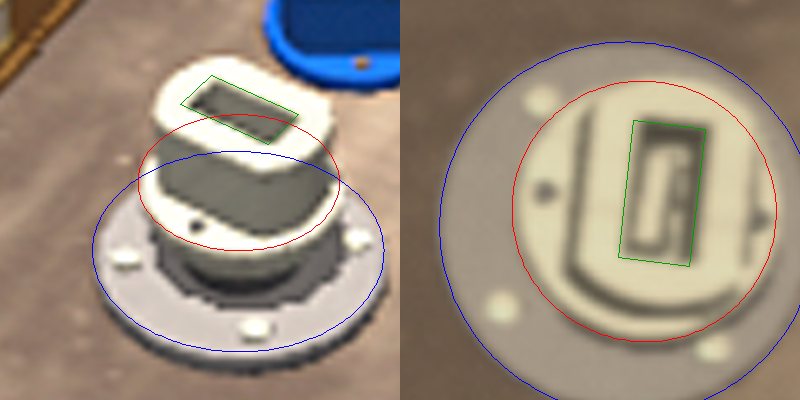

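The overlay matches. In the top view the slot (centre 662,193) and flange outline agree with the seated model to within 1 image pixel, so there's no visible tilt. The scene view agrees to about 1 pixel as well.

```bash
python3 -c "
from bench import bot
print(bot.sign_off(), bot.get_state()['t'])"
```

```text
the job is handed in; nothing more can be done
the job is handed in; nothing more can be done
```

The slotted hub is over the tongue and, by contact height and camera overlay, fully down on the stand's collar; the gripper is clear, the bored hub was not touched, and the job is handed in (last clock reading about 15 s; no verdict was returned).

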